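Spin-test a welding turntable and brake it at its gate

TASK

Check that the welding turntable runs freely: with closed fingers flick its round plate briskly anticlockwise (seen from above), take the hand away and let it spin untouched while its pointed nose goes past the gate (the two small studs on the foot) at least once. Then, while it is still spinning, brake it by pressing a fingertip on the plate's flat rim so that it comes to rest in one go with the nose between the two studs, and take the finger off (it must not stop elsewhere first and be pushed round to the gate). Grasp nothing, leave the short tube standing on the hub and move nothing else on the bench.

Things in the scene. Friction and masses are not known exactly. Their poses are not given: they have to be found in the camera images.
- turntable: Fixed foot of the turntable. Origin on the bench under the plate's axis, z up; its own x axis points from the axis to the middle of the gate. On a bracket, 167 mm from the axis, stand the gate's two steel studs (diameter 10 mm, tops at 54 mm height, 85 mm apart between centres, 75 mm clear between them).
- plate (a joint): Angle of the plate about its vertical axis, rad; grows anticlockwise seen from above and keeps counting beyond a full turn (no limits). The nose is in the middle of the gate at 0, 2 pi, 4 pi, ...; it is between the studs within 0.25 rad of that. Starts between 2.2 and 5.2. Light bearing: left alone it loses about 0.2 rad/s each second at 2 rad/s and coasts about two turns from there.
- hub (a point): Centre of the flat top of the steel plate, on its axis, height 54 mm. The plate has diameter 230 mm, is 14 mm thick, about 1.1 kg. Its top is bare from 72 to 115 mm radius: the flat rim, the place to press; pressed there with a few newtons the plate stops almost at once.
- nose (a point): Tip of the one pointed nose that sticks out of the plate's rim, at top-face height (54 mm), 150 mm from the axis; the nose is 28 mm wide. It turns with the plate and clears the studs.
- gate (a point): Middle of the gate: 152 mm from the axis at height 54 mm, where the nose tip belongs. Fixed.
- pin0 (a point): Centre of the top of one of three equal upright dark steel pins fixed on the plate (diameter 16 mm, 28 mm tall, tops at height 82 mm, 62 mm from the axis), good for flicking; this one 60 degrees anticlockwise of the nose. It turns with the plate.
- pin1 (a point): The same for the pin 180 degrees from the nose.
- pin2 (a point): The same for the pin 300 degrees anticlockwise of the nose.
- tube_mid (a point): Centre (half-way up) of the loose short aluminium tube standing round the hub in the middle of the plate: outer diameter 46, 45 mm tall, from 54 to 99 mm height. It rides round with the plate and must stay standing there.
- vblock: dark steel V-block, 90 x 50 x about 40 mm, bystander; origin at the centre of its underside; must not be moved.
- stub: dark square steel stub on a 60 mm foot, 75 mm tall, bystander; origin at the centre of its underside; must not be moved.
- brush: wooden wire brush lying flat, bystander; origin at the centre of its underside; must not be moved.
- hammer: hammer lying flat, bystander; origin at the centre of its underside; must not be moved.
Not all that is in view belongs to the job. Leave any pink or yellow look-alike of the part that bears tube_mid alone.

How it is judged:
By the outcome, as a careful person would: the job done as asked, in the order asked, and still so for the second after the job is handed in, with the robot touching nothing.
It also fails if it takes over 48 s, if anything falls off the work surface, if the arm or the gripper's body presses on something with over 40 N, if the wrist force passes 120 N, or if a joint passes its speed limit or range.

ROBOT

A 6-joint arm with a two-finger parallel gripper is mounted at the origin on the work surface. World frame = base frame: x ahead of the robot, y to its left, z up, the work surface at z = 0. Lengths are in m, angles in rad, forces in N, time in s.
With the tool pointing down it reaches from about 0.25 to 0.775 m from the base axis. Payload 4 kg.
Tool frame: the origin (TCP) lies midway between the tips of the shut fingers; the grasp point (between the pads) lies 19 mm behind it (robot.grasp_offset is the distance from the TCP to the grasp point, in m); z points along the fingers, y is the direction in which the jaws open and shut (so a half turn about z gives the same grasp; the last joint's range is limited). The gripper opens to 94 mm and grips with 3 to 60 N. Pads are 16 mm wide; open, the fingers measure 119 mm over their backs; the gripper's body (75 mm by 177 mm) begins 78 mm behind the grasp point.
Start: joints at [-1.379, 0.087, 1.371, -0, 1.684, -0.103], TCP at [0.16, -0.526, 0.206] pointing down, gripper open.
Joint ranges: [-3.1, 3.1], [-0.76, 2.03], [0.27, 2.55], [-1.08, 4.22], [0.17, 2.65], [-2.57, 2.57]. Speed limits (rad/s): [2.79, 2.79, 3.14, 3.14, 3.14, 3.14].

INTERFACE

Orientations are given as [roll, pitch, yaw] about the fixed x, y, z axes, in that order (R = Rz(yaw) Ry(pitch) Rx(roll)).
In Python, from bench import status, viewer, order, robot gives the robot as it stands. The module is installed in compiled form; this text tells all that it offers.
- The arm moves only by the tool move_arm, never from a script. Its argument "targets" is a list of rows, each a list of 3 entries, a list of its own where there are three numbers: the shift along the tool's x, y, z in mm, then the turn, a rotation vector about the tool's x, y, z in degrees, then the opening, from -1 (shut) to 1 (fully open). A call has 1 to 20 rows; each row is the pose to reach, as a shift and turn from the pose commanded when the call began, along the tool's axes at that moment; what a row does not reach only later rows make up. A row lasts 1/8 s, in which the tool goes at most 62.5 mm and 10.7 degrees, less where a joint would pass 70% of its speed; a pose out of reach is approached as far as the arm can. A call with a gripper value outside its range is refused whole. The fingers move at their own pace and stop on an object; the grip force is fixed at half the most. Time passes only in rows, so rows that repeat a pose let the fingers close. It gives the time, the measured TCP pose, the force and the opening at its end, in the units of the state.
- status.get_obs(): the state, without advancing time (a new reading comes with each control period).
- viewer.snapshot(name): name is "scene" or "top" or "wrist"; returns the picture (400x640x3 uint8, red, green, blue); there is no depth.
- viewer.camera_model(name): a dict with "K" (3x3 intrinsics, pixels), "xyz" and "attitude" of the camera in the world; the wrist camera has in their place "T_tool_cam" (4x4, takes a point from camera to tool coordinates, whose origin is the TCP and whose axes are the flange's). Camera axes: x right, y up, looking along -z (the intrinsics and any distortion apply to the point x, -y, -z); pixel columns grow to the right and rows downward; lengths in m; the calibration is good to about 2 mm. A picture is of the moment at which its call begins: read the wrist's pose just before it. camera_model takes no time and is no camera call.
- order.close_job(): hands the job in, once; it reports no verdict.
The state is a dict: "time": time; "joint_positions": joint angles; "qvel": joint speeds; "joint_torque": joint torques, N m; "tool_pos": TCP position; "ee_rot": TCP orientation; "wrist_force": force on the tool from outside, world axes, zero at the start; "wrist_torque": the same for the moment, N m; "width": finger opening in m.
Only numpy, scipy, OpenCV 4.12 (cv2) and the standard library are available. Lean on these libraries where they do the work, as an engineer would, in place of code of your own. Each camera call takes 0.05 s, during which the arm holds its last target. There are 200 camera calls.

## Working session

There is one attempt and no reset: what is moved stays moved. The work goes in short steps, Python scripts to look and compute and a tool call to move; the robot and the scene stay as the last step left them, time stands still between calls to the robot, and variables do not carry over. Pictures are saved under pics/ and viewed, about 8 in all and at most 12, crops included, and the job is handed in when it is done.

Besides the shell and the picture viewer there is one more tool, called after "Request:" as a command line: name --argument value ..., lists and objects as JSON in quotes. move_arm: Moves the arm, as the interface text tells. Its arguments: {"type":"object","properties":{"targets":{"type":"array"}},"required":["targets"]}

```bash
mkdir -p pics
python3 - <<'E'
from bench import status, viewer
import cv2
o=status.get_obs(); print(o)
for n in("top","scene"):
    im=viewer.snapshot(n); cv2.imwrite(f"pics/{n}0.png",im[...,::-1]); print(n,viewer.camera_model(n))
print(viewer.camera_model("wrist"))
E
```

```text
{'time': 0.0, 'joint_positions': array([-1.37909064e+00,  8.79425308e-02,  1.37222686e+00, -4.96298007e-05,
        1.68357533e+00, -1.03121846e-01]), 'qvel': array([ 0.00042419, -0.00062951, -0.00022019, -0.00051567,  0.00057907,
       -0.00077312]), 'joint_torque': array([-1.07575059e-03, -3.40182424e+01, -3.02428508e+01,  7.15252664e-02,
        3.31208738e-02, -1.71564516e-04]), 'tool_pos': array([ 0.15968095, -0.52574971,  0.20432488]), 'ee_rot': array([-3.13944694e+00, -1.72467193e-04,  2.94821813e-01]), 'wrist_force': array([ 0.50047152,  0.31454859, -0.27560304]), 'wrist_torque': array([-0.04106595, -0.03170969, -0.00118993]), 'width': 0.09397780581978478}
top {'K': array([[408.97890311,   0.        , 317.1874162 ],
       [  0.        , 408.97890311, 198.05011237],
       [  0.        ,   0.        ,   1.        ]]), 'xyz': array([ 0.44306356, -0.01276775,  1.31567766]), 'attitude': array([ 0.10764268,  0.00820247, -1.55403571])}
scene {'K': array([[380.24166955,   0.        , 322.52561535],
       [  0.        , 380.24166955, 198.19311035],
       [  0.        ,   0.        ,   1.        ]]), 'xyz': array([1.25343815, 0.09924836, 0.831249  ]), 'attitude': array([0.71990289, 0.01266483, 1.70247389])}
{'K': array([[337.98943857,   0.        , 324.87359647],
       [  0.        , 337.98943857, 197.99931472],
       [  0.        ,   0.        ,   1.        ]]), 'T_tool_cam': array([[ 2.83559727e-06,  9.72183608e-01,  2.34220051e-01,
         6.59112494e-02],
       [ 9.99999986e-01, -4.18429230e-05,  1.61572020e-04,
        -5.38533405e-04],
       [ 1.66878120e-04,  2.34220047e-01, -9.72183595e-01,
        -1.78743380e-01],
       [ 0.00000000e+00,  0.00000000e+00,  0.00000000e+00,
         1.00000000e+00]])}
```

View pics/top0.png

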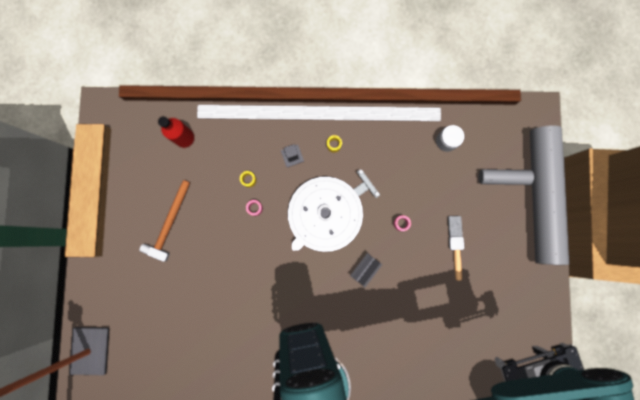

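View pics/scene0.png

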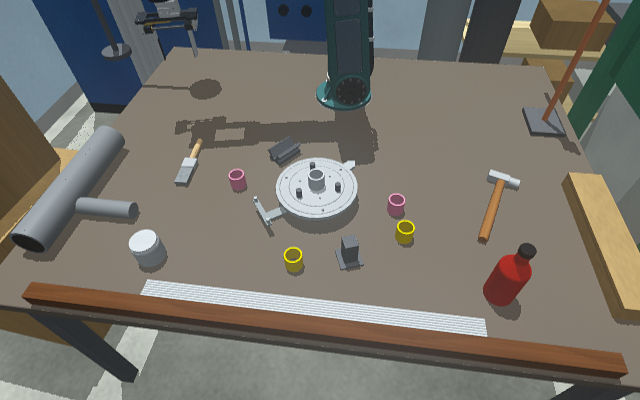

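Top view (up = +x, left = +y): plate near (325,213), nose near (297,243), gate bracket near (368,183). The V-block is at (365,268), the stub at (292,155), and the rings lie around the plate.

```bash
cat > h.py <<'E'
import numpy as np, cv2
from scipy.spatial.transform import Rotation as R
from bench import status, viewer
def cam(n):
    m=viewer.camera_model(n); return m['K'],np.array(m['xyz']),R.from_euler('xyz',m['attitude']).as_matrix()
def ray(n,uv,z):
    K,c,A=cam(n); d=np.linalg.solve(K,[uv[0],uv[1],1]); d=A@(d*[1,-1,-1]); return c+d*(z-c[2])/d[2]
def proj(n,p):
    K,c,A=cam(n); q=A.T@(np.asarray(p)-c); q=K@(q*[1,-1,-1]); return q[:2]/q[2]
def rect(n,im,c,half=0.2,z=0.054,s=1500):
    # top-down rectified view: image right = -y, up = +x
    w=np.array([[c[0]+half,c[1]+half],[c[0]+half,c[1]-half],[c[0]-half,c[1]-half],[c[0]-half,c[1]+half]])
    src=np.float32([proj(n,[*p,z]) for p in w]); L=2*half*s
    H=cv2.getPerspectiveTransform(src,np.float32([[0,0],[L,0],[L,L],[0,L]]))
    return cv2.warpPerspective(im,H,(int(L),int(L)),flags=cv2.INTER_CUBIC)
E
python3 - <<'E'
from h import *
for n in("top","scene"):
    im=cv2.imread(f"pics/{n}0.png"); g=im.min(2)
    m=((g>150)*255).astype(np.uint8)
    u,v=proj(n,ray("top",(325,213),.054)); 
    k,l,st,ce=cv2.connectedComponentsWithStats(m); 
    lab=l[int(v)-12 if n=="scene" else int(v)-20, int(u)+(20 if n=="scene" else 0)]; print(n,(u,v),st[lab] ,lab)
    b=(l==lab).astype(np.uint8); c=max(cv2.findContours(b,0,1)[0],key=cv2.contourArea)[:,0]
    P=np.array([ray(n,p,.054)[:2] for p in c])
    ctr=np.median(P,0)
    for _ in range(30):
        r=np.linalg.norm(P-ctr,axis=1); k=abs(r-.115)<.008
        Q=P[k]; A=np.c_[2*Q,np.ones(len(Q))]; s=np.linalg.lstsq(A,(Q**2).sum(1),rcond=None)[0]; ctr=s[:2]
    print(ctr,"r",np.sqrt(s[2]+ctr@ctr),k.sum(),len(k)); f=P[r>.13]-ctr
    print("far ang",np.c_[np.degrees(np.arctan2(f[:,1],f[:,0])),np.hypot(*f.T)].round(3)[:30])
    if n=="top": C=ctr
out=np.hstack([cv2.resize(rect(n,cv2.imread(f"pics/{n}0.png"),C),(400,400)) for n in("top","scene")])
cv2.imwrite("pics/rect.png",out)
E
```

```text
top (np.float64(325.0), np.float64(213.0)) [ 288  169   92   83 4818] 4
[ 0.57299616 -0.06687745] r 0.11552566670967461 54 295
far ang [[ 72.149   0.13 ]
 [ 73.869   0.132]
 [ 75.536   0.134]
 [ 77.15    0.136]
 [ 78.71    0.139]
 [ 79.979   0.138]
 [ 81.47    0.141]
 [ 82.908   0.143]
 [ 84.15    0.143]
 [ 85.515   0.146]
 [ 86.742   0.145]
 [ 88.034   0.148]
 [ 89.241   0.148]
 [ 90.458   0.151]
 [ 91.642   0.151]
 [ 92.786   0.154]
 [ 93.943   0.154]
 [ 95.097   0.154]
 [ 96.248   0.155]
 [ 97.394   0.155]
 [ 98.387   0.158]
 [ 99.5     0.159]
 [100.606   0.159]
 [101.705   0.16 ]
 [102.796   0.16 ]
 [103.878   0.161]
 [104.95    0.162]
 [106.012   0.162]
 [107.064   0.163]
 [108.104   0.164]]
scene (np.float64(315.81808726066424), np.float64(185.172030996446)) [ 276  157   82   61 3500] 19
[ 0.53233193 -0.02388115] r 0.11415742774379337 200 218
far ang [[1.32653e+02 1.31000e-01]
 [1.31915e+02 1.33000e-01]
 [1.33331e+02 1.36000e-01]
 [1.34699e+02 1.38000e-01]
 [1.36021e+02 1.41000e-01]
 [1.37297e+02 1.44000e-01]
 [1.38529e+02 1.47000e-01]
 [1.39310e+02 1.45000e-01]
 [1.40115e+02 1.43000e-01]
 [1.40945e+02 1.41000e-01]
 [1.41801e+02 1.38000e-01]
 [1.42683e+02 1.36000e-01]
 [1.43592e+02 1.34000e-01]
 [1.44529e+02 1.32000e-01]]
```

View pics/rect.png

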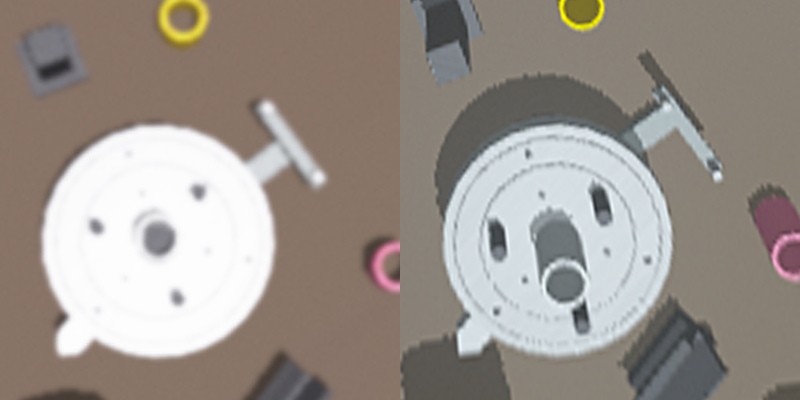

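The scene and top views agree: centre about (0.533,-0.024), nose direction about 139°, gate direction about -53.5°, pin0 near 199°. I'll refine these and work out the approach.

```bash
cat >> h.py <<'E'
C=np.array([.5326,-.0242]); GATE=None
def nose(im,verbose=0):
    """bearing (deg) of nose from a scene picture; rim contour beyond 122 mm at z=.054 outside the gate sector"""
    g=im.min(2); m=((g>150)*255).astype(np.uint8)
    k,l,st,ce=cv2.connectedComponentsWithStats(m)
    u=proj("scene",[C[0]-.03,C[1]+.09,.054]).astype(int)
    ys,xs=np.nonzero(m[130:240,240:400]); P=np.array([ray("scene",(x+240,y+130),.054)[:2] for x,y in zip(xs,ys)])-C
    r=np.hypot(*P.T); a=np.arctan2(P[:,1],P[:,0]); k=(r>.122)&(r<.155)&(abs((np.degrees(a)+53+180)%360-180)>28)
    if k.sum()<4: return None,k.sum()
    z=np.exp(1j*a[k]); m0=np.median(np.degrees(np.angle(z/z.mean())))
    return (np.degrees(np.angle(z.mean())) ,k.sum())
def shift(p,yaw=None):
    o=status.get_obs(); A=R.from_euler('xyz',o['ee_rot']); d=A.inv().apply(np.array(p)-o['tool_pos'])*1000
    rv=None if yaw is None else np.degrees((A.inv()*R.from_euler('xyz',[np.pi,0,np.radians(yaw)])).as_rotvec())
    return d.round(1),None if rv is None else rv.round(2)
E
python3 - <<'E'
from h import *
im=cv2.imread("pics/scene0.png"); print("nose",nose(im))
t=cv2.imread("pics/top0.png")
rs=rect("scene",im,C); rt=rect("top",t,C)
# studs: brightest blobs beyond r>150mm near gate
for n,rr in(("scene",rs),("top",rt)):
    g=cv2.GaussianBlur(rr.min(2),(9,9),0).astype(float); yy,xx=np.mgrid[:600,:600]; X=(300-yy)/1500; Y=(300-xx)/1500
    a=np.degrees(np.arctan2(Y,X)); r=np.hypot(X,Y); L=[]
    for lo,hi in((-80,-58),(-50,-25)):
        k=(a>lo)&(a<hi)&(r>.158)&(r<.188); thr=np.sort(g[k])[-60]; q=k&(g>=thr); L.append([X[q].mean(),Y[q].mean()])
    L=np.array(L); mid=L.mean(0); d=L[1]-L[0]
    print(n,L.round(4),"sep",np.linalg.norm(d),"mid r",np.hypot(*mid),"ang",np.degrees(np.arctan2(mid[1],mid[0])),"normal",np.degrees(np.arctan2(d[1],d[0]))-90)
c,s=np.cos(np.radians(210)),np.sin(np.radians(210)); n=np.array([c,s]); d=np.array([-s,c])
p=C+.062*n-.045*d; print(p,shift([*p,.13],30))
E
```

```text
Traceback (most recent call last):
  File "h.py", line 22, in nose
    ys,xs=np.nonzero(m[130:240,240:400]); P=np.array([ray("scene",(x+240,y+130),.054)[:2] for x,y in zip(xs,ys)])-C
                                                      ~~~^^^^^^^^^^^^^^^^^^^^^^^^^^^^
  File "h.py", line 7, in ray
    K,c,A=cam(n); d=np.linalg.solve(K,[uv[0],uv[1],1]); d=A@(d*[1,-1,-1]); return c+d*(z-c[2])/d[2]
          ~~~^^^
  File "h.py", line 5, in cam
    m=viewer.camera_model(n); return m['K'],np.array(m['xyz']),R.from_euler('xyz',m['attitude']).as_matrix()
ValueError: time passes only in moves, steps and waits
```

```bash
python3 - <<'E'
s=open('h.py').read()
s=s.replace("def cam(n):","import functools\n@functools.cache\ndef cam(n):")
i=s.index("    g=im.min(2); m=((g>150)"); j=s.index("def shift")
s=s[:i]+'''    g=rect("scene",im,C,s=1000).min(2); yy,xx=np.mgrid[:400,:400]; X=(199.5-yy)/1000; Y=(199.5-xx)/1000
    r=np.hypot(X,Y); a=np.arctan2(Y,X); k=(g>130)&(r>.125)&(r<.155)&(abs((np.degrees(a)+53+180)%360-180)>32)
    return (np.degrees(np.angle(np.exp(1j*a[k]).mean())),k.sum()) if k.sum()>60 else (None,k.sum())
'''+s[j:]
open('h.py','w').write(s)
E
cat > a.py <<'E'
from h import *
im=cv2.imread("pics/scene0.png"); print("nose",nose(im))
t=cv2.imread("pics/top0.png")
rs=rect("scene",im,C); rt=rect("top",t,C)
for n,rr in(("scene",rs),("top",rt)):
    g=cv2.GaussianBlur(rr.min(2),(9,9),0).astype(float); yy,xx=np.mgrid[:600,:600]; X=(300-yy)/1500; Y=(300-xx)/1500
    a=np.degrees(np.arctan2(Y,X)); r=np.hypot(X,Y); L=[]
    for lo,hi in((-80,-58),(-50,-25)):
        k=(a>lo)&(a<hi)&(r>.158)&(r<.188); thr=np.sort(g[k])[-60]; q=k&(g>=thr); L.append([X[q].mean(),Y[q].mean()])
    L=np.array(L); mid=L.mean(0); d=L[1]-L[0]
    print(n,L.round(4),"sep",np.linalg.norm(d),"mid r",np.hypot(*mid),"ang",np.degrees(np.arctan2(mid[1],mid[0])),"normal",np.degrees(np.arctan2(d[1],d[0]))-90)
c,s=np.cos(np.radians(210)),np.sin(np.radians(210)); n=np.array([c,s]); d=np.array([-s,c])
p=C+.062*n-.045*d; print(p,shift([*p,.13],30))
E
python3 a.py
```

```text
nose (np.float64(138.96949288894055), np.int64(611))
scene [[ 0.0648 -0.1599]
 [ 0.1327 -0.1096]] sep 0.08450865165181186 mid r 0.16705540975566546 ang -53.77558315347586 normal -53.47687822446101
top [[ 0.0634 -0.1605]
 [ 0.1317 -0.1103]] sep 0.08475231945303414 mid r 0.16689824499548242 ang -54.23028379067818 normal -53.71565455191913
[ 0.45640642 -0.01622886] (array([ 431.9, -401.2,   75.3]), array([ -0.11,  -0.02, -13.11]))
```

Request:
move_arm --targets '[[[45, -40, 0], [0, 0, -6], -1], [[90, -80, 0], [0, 0, -13], -1], [[130, -120, 0], [0, 0, -13], -1], [[170, -160, 0], [0, 0, -13], -1], [[210, -195, 0], [0, 0, -13], -1], [[250, -230, 0], [0, 0, -13], -1], [[290, -270, 0], [0, 0, -13], -1], [[330, -305, 0], [0, 0, -13], -1], [[370, -345, 0], [0, 0, -13], -1], [[405, -375, 0], [0, 0, -13], -1], [[432, -401, 0], [0, 0, -13], -1], [[432, -401, 40], [0, 0, -13], -1], [[432, -401, 75], [0, 0, -13], -1], [[432, -401, 75], [0, 0, -13], -1], [[432, -401, 75], [0, 0, -13], -1]]'

```text
time: 1.98
tool_pos: [0.4572, -0.0173, 0.1316]
ee_rot: [3.141, -0.001, 0.521]
wrist_force: [0.4, -0.1, 0.4]
width: 0.0003
```

```bash
cat > b.py <<'E'
from h import *
o=status.get_obs(); print(o['time'],o['tool_pos'],np.degrees(o['ee_rot']),o['wrist_force'],o['width'])
im=viewer.snapshot("scene"); cv2.imwrite("pics/s1.png",im[100:300,200:480,::-1].repeat(2,0).repeat(2,1)); print(nose(im))
c,s=np.cos(np.radians(210)),np.sin(np.radians(210)); n=np.array([c,s]); d=np.array([-s,c])
for z in(.13,.064): print(shift([*(C+.062*n-.045*d),z],30))
E
python3 b.py
```

```text
1.975 [ 0.4572131  -0.01727059  0.13161637] [ 1.79942705e+02 -6.28108442e-02  2.98773689e+01] [ 0.38702237 -0.05262288  0.39613495] 0.0003112749089953939
(np.float64(138.592883797676), np.int64(471))
(array([-0.5, -1.6,  2.3]), array([ 0.11, -0.13, -0.13]))
(array([-0.7, -1.8, 68.3]), array([ 0.11, -0.13, -0.13]))
```

View pics/s1.png

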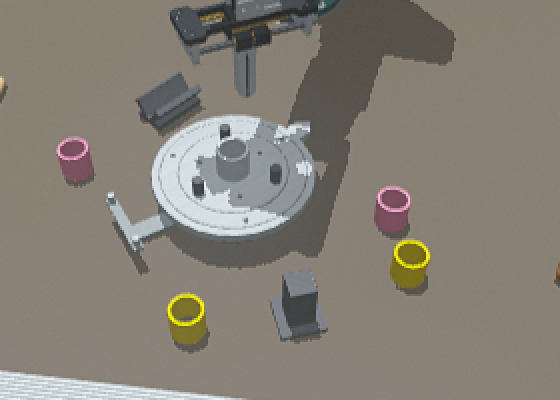

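The hand is closed and in front of the far side of the plate; nothing has moved. Descending next to pin0.

Request:
move_arm --targets '[[[0, -2, 35], [0, 0, 0], -1], [[-1, -2, 60], [0, 0, 0], -1], [[-1, -2, 69], [0, 0, 0], -1], [[-1, -2, 69], [0, 0, 0], -1]]'

```text
time: 2.52
tool_pos: [0.4554, -0.0161, 0.0624]
ee_rot: [3.141, -0.001, 0.521]
wrist_force: [-0.1, -0.3, -0.4]
width: 0.0005
```

```bash
cat > c.py <<'E'
from h import *
o=status.get_obs(); print(o['time'],o['tool_pos'],o['wrist_force'])
r=o['tool_pos'][:2]-C; c,s=np.cos(np.radians(210)),np.sin(np.radians(210)); print("rad,tang mm",1000*r@[c,s],1000*r@[-s,c])
im=viewer.snapshot("top"); cv2.imwrite("pics/t2.png",cv2.resize(im[130:290,230:430,::-1],None,fx=3,fy=3)); print(nose(viewer.snapshot("scene")))
E
python3 c.py
```

```text
2.525 [ 0.45542976 -0.01606478  0.0623859 ] [-0.12421362 -0.30916905 -0.43465488]
rad,tang mm 62.76377902273106 -45.63042616178644
(np.float64(138.30421947098023), np.int64(474))
```

View pics/t2.png

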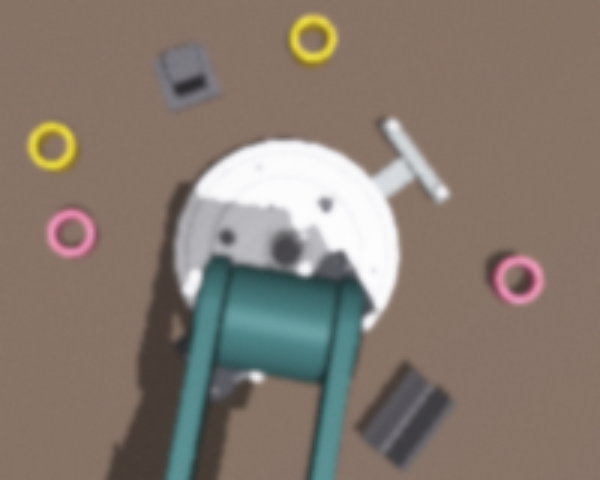

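Request:
move_arm --targets '[[[0, 4, 0], [0, 0, 0], -1], [[0, 11, 0], [0, 0, 0], -1], [[0, 22, 0], [0, 0, 0], -1], [[0, 37, 0], [0, 0, 0], -1], [[0, 53, 0], [0, 0, 0], -1], [[0, 56, -50], [0, 0, 0], -1], [[-16, 50, -70], [0, 0, 0], -1], [[-32, 46, -70], [0, 0, 0], -1]]'

```text
time: 3.62
tool_pos: [0.4512, -0.0731, 0.1334]
ee_rot: [3.138, -0.003, 0.521]
wrist_force: [0.3, 0.0, -0.1]
width: 0.0001
```

```bash
cat > d.py <<'E'
from h import *
import sys
o=status.get_obs(); print(o['time'],o['tool_pos'],o['wrist_force'])
for i in range(int(sys.argv[1])):
    t=status.get_obs()['time']; im=viewer.snapshot("scene"); a,k=nose(im); print(round(t,3),a and round((a+53.6)%360,1),k)
cv2.imwrite(f"pics/d{t:.2f}.png",im[100:300,200:480,::-1].repeat(2,0).repeat(2,1))
E
python3 d.py 6
```

```text
3.625 [ 0.45124863 -0.07306343  0.13338792] [ 0.32936706  0.03767075 -0.08698979]
3.625 278.9 598
3.675 285.3 617
3.725 291.8 610
3.775 298.1 657
3.825 304.1 695
3.875 310.2 670
```

Request:
move_arm --targets '[[[0, 0, 0], [0, 0, 0], -1], [[0, 0, 0], [0, 0, 0], -1], [[0, 0, 0], [0, 0, 0], -1], [[0, 0, 0], [0, 0, 0], -1], [[0, 0, 0], [0, 0, 0], -1], [[0, 0, 0], [0, 0, 0], -1], [[0, 0, 0], [0, 0, 0], -1], [[0, 0, 0], [0, 0, 0], -1], [[0, 0, 0], [0, 0, 0], -1], [[0, 0, 0], [0, 0, 0], -1], [[0, 0, 0], [0, 0, 0], -1], [[0, 0, 0], [0, 0, 0], -1]]'

```text
time: 5.42
tool_pos: [0.45, -0.0717, 0.1315]
ee_rot: [3.142, 0.0, 0.522]
wrist_force: [-0.3, -0.5, -0.1]
width: 0.0006
```

```bash
python3 d.py 5; ls pics
```

```text
5.425 [ 0.44997964 -0.07165757  0.13147597] [-0.25470382 -0.4854512  -0.12450275]
5.425 131.9 632
5.475 137.3 637
5.525 142.6 644
5.575 148.0 637
5.625 153.2 633
d3.88.png
d5.62.png
rect.png
s1.png
scene0.png
t2.png
top0.png
```

Passed the gate once, untouched, at about 1.9 rad/s. Lowering to hover over the rim.

Request:
move_arm --targets '[[[0, 0, 40], [0, 0, 0], -1], [[0, 0, 64], [0, 0, 0], -1], [[0, 0, 69], [0, 0, 0], -1], [[0, 0, 69], [0, 0, 0], -1], [[0, 0, 69], [0, 0, 0], -1]]'

```text
time: 6.3
tool_pos: [0.451, -0.072, 0.0639]
ee_rot: [3.14, -0.002, 0.522]
wrist_force: [-0.8, 0.2, 0.4]
width: 0.0005
```

```bash
python3 d.py 4
```

```text
6.3 [ 0.45104168 -0.07198881  0.06392755] [-0.75088932  0.23157991  0.39621958]
6.3 221.8 559
6.35 226.6 586
6.4 231.7 568
6.45 236.6 595
```

Request:
move_arm --targets '[[[0, 0, 2], [0, 0, 0], -1], [[0, 0, 2], [0, 0, 0], -1], [[0, 0, 2], [0, 0, 0], -1], [[0, 0, 2], [0, 0, 0], -1], [[0, 0, 2], [0, 0, 0], -1], [[0, 0, 2], [0, 0, 0], -1], [[0, 0, 2], [0, 0, 0], -1], [[0, 0, 2], [0, 0, 0], -1], [[0, 0, 2], [0, 0, 0], -1], [[0, 0, 2], [0, 0, 0], -1], [[0, 0, 2], [0, 0, 0], -1], [[0, 0, 2], [0, 0, 0], -1], [[0, 0, 2], [0, 0, 0], -1], [[0, 0, 2], [0, 0, 0], -1], [[0, 0, 2], [0, 0, 0], -1], [[0, 0, 2], [0, 0, 0], -1], [[0, 0, 2], [0, 0, 0], -1], [[0, 0, 2], [0, 0, 0], -1], [[0, 0, 2], [0, 0, 0], -1], [[0, 0, 2], [0, 0, 0], -1]]'

```text
time: 9.0
tool_pos: [0.45, -0.0717, 0.0605]
ee_rot: [3.142, 0.0, 0.522]
wrist_force: [0.0, 0.2, 0.1]
width: 0.001
```

```bash
python3 d.py 6
```

```text
9.0 [ 0.44995985 -0.07166401  0.06045393] [0.03644412 0.15031503 0.09918494]
9.0 93.2 579
9.05 96.9 591
9.1 100.3 586
9.15 103.9 584
9.2 107.7 596
9.25 111.4 601
```

```bash
ls pics | grep ^d
```

```text
d3.88.png
d5.62.png
d6.45.png
d9.25.png
```

Request:
move_arm --targets '[[[0, 0, 0], [0, 0, 0], -1], [[0, 0, 0], [0, 0, 0], -1], [[0, 0, 0], [0, 0, 0], -1], [[0, 0, 0], [0, 0, 0], -1], [[0, 0, 0], [0, 0, 0], -1], [[0, 0, 0], [0, 0, 0], -1], [[0, 0, 0], [0, 0, 0], -1], [[0, 0, 0], [0, 0, 0], -1], [[0, 0, 0], [0, 0, 0], -1], [[0, 0, 0], [0, 0, 0], -1], [[0, 0, 0], [0, 0, 0], -1], [[0, 0, 0], [0, 0, 0], -1], [[0, 0, 0], [0, 0, 0], -1], [[0, 0, 0], [0, 0, 0], -1], [[0, 0, 0], [0, 0, 0], -1], [[0, 0, 0], [0, 0, 0], -1]]'

```text
time: 11.3
tool_pos: [0.45, -0.0717, 0.0605]
ee_rot: [3.141, 0.0, 0.522]
wrist_force: [0.5, 0.4, -1.1]
width: 0.0004
```

```bash
python3 d.py 6
```

```text
11.3 [ 0.44997705 -0.07168945  0.06047957] [ 0.45693008  0.37942392 -1.08647124]
11.3 241.9 645
11.35 244.6 656
11.4 246.2 586
11.45 247.6 433
11.5 248.4 260
11.55 249.2 120
```

Request:
move_arm --targets '[[[0, 0, 0], [0, 0, 0], -1], [[0, 0, 0], [0, 0, 0], -1], [[0, 0, 0], [0, 0, 0], -1], [[0, 0, 0], [0, 0, 0], -1], [[0, 0, 0], [0, 0, 0], -1], [[0, 0, 0], [0, 0, 0], -1], [[0, 0, 0], [0, 0, 0], -1]]'

```text
time: 12.48
tool_pos: [0.45, -0.0717, 0.0605]
ee_rot: [3.142, 0.0, 0.522]
wrist_force: [1.1, 0.2, -0.6]
width: 0.0004
```

```bash
python3 d.py 5
```

```text
12.475 [ 0.44996811 -0.071683    0.06047929] [ 1.14009017  0.17944214 -0.59881976]
12.475 302.4 691
12.525 304.4 692
12.575 307.0 710
12.625 309.4 688
12.675 311.7 681
```

Request:
move_arm --targets '[[[0, 0, 0], [0, 0, 0], -1], [[0, 0, 0], [0, 0, 0], -1], [[0, 0, 0], [0, 0, 0], -1], [[0, 0, 0], [0, 0, 0], -1], [[0, 0, 0], [0, 0, 0], -1], [[0, 0, 0], [0, 0, 0], -1], [[0, 0, 0], [0, 0, 0], -1], [[0, 0, 8], [0, 0, 0], -1], [[0, 0, 9], [0, 0, 0], -1]]'

```text
time: 13.85
tool_pos: [0.4516, -0.073, 0.0542]
ee_rot: [3.137, -0.002, 0.522]
wrist_force: [-3.6, -1.2, 14.2]
width: 0.0008
```

Request:
move_arm --targets '[[[0, 0, 0], [0, 0, 0], -1], [[0, 0, 0], [0, 0, 0], -1]]'

```text
time: 14.1
tool_pos: [0.4515, -0.0729, 0.0542]
ee_rot: [3.137, -0.002, 0.522]
wrist_force: [-2.9, -0.9, 11.6]
width: 0.0005
```

```bash
cat > e.py <<'E'
from h import *
import sys
o=status.get_obs(); print(o['time'],o['tool_pos'],o['wrist_force'])
a=viewer.snapshot("scene"); b=viewer.snapshot("scene"); print("mean diff",cv2.absdiff(a,b)[130:240,240:400].mean())
cv2.imwrite(f"pics/{sys.argv[1]}.png",np.vstack([cv2.resize(a[100:260,220:420,::-1],(500,400))]))
r=rect("scene",a,C,s=1000).min(2); yy,xx=np.mgrid[:400,:400]; X=(199.5-yy)/1000; Y=(199.5-xx)/1000
q=np.hypot(X,Y); t=(np.degrees(np.arctan2(Y,X))+53.6+180)%360-180
k=(q>.125)&(q<.145)&(abs(t)<35)&(r>130); print("bright sector median/min/max",np.median(t[k]),np.percentile(t[k],[5,95]),k.sum())
E
python3 e.py e1
```

```text
14.1 [ 0.45148639 -0.07293756  0.05416475] [-2.88418809 -0.89253752 11.64706527]
mean diff 0.7228787878787879
bright sector median/min/max -1.0956099233824261 [-8.55746326  9.78000287] 733
```

View pics/e1.png

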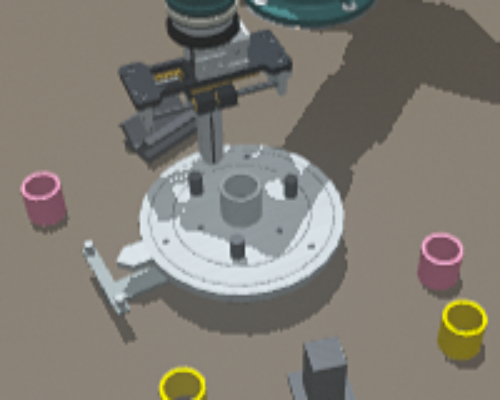

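The plate is at rest, nose between the studs (tip at (118,258), studs at (88,245) and (120,300)), tube upright. Lifting straight off.

Request:
move_arm --targets '[[[0, 0, -6], [0, 0, 0], -1], [[0, 0, -30], [0, 0, 0], -1], [[0, 0, -80], [0, 0, 0], -1], [[0, 0, -120], [0, 0, 0], -1], [[-30, 0, -120], [0, 0, 0], -1], [[-60, 0, -120], [0, 0, 0], -1], [[-60, 0, -120], [0, 0, 0], -1], [[-60, 0, -120], [0, 0, 0], -1]]'

```text
time: 15.2
tool_pos: [0.3983, -0.1013, 0.1711]
ee_rot: [-3.141, -0.0, 0.522]
wrist_force: [-0.3, -0.0, 0.2]
width: 0.0009
```

```bash
python3 e.py e2
python3 - <<'E'
from h import *
im=viewer.snapshot("scene"); g=rect("scene",im,C,z=.082,s=1000).min(2).astype(float); g=cv2.GaussianBlur(g,(5,5),0)
# darkest 16mm discs on the 62 mm circle at pin-top height
A=np.arange(0,120,.5); s=[]
for a in A:
    v=0
    for o in(0,120,240):
        t=np.radians(a+o-53.6); m=np.zeros(g.shape,np.uint8); cv2.circle(m,(int(round(199.5-62*np.sin(t))),int(round(199.5-62*np.cos(t)))),7,255,-1); v+=cv2.mean(g,m)[0]
    s.append(v)
i=np.argmin(s); print("pins at",A[i],"(60 = centred)",s[i],np.median(s))
E
```

```text
15.2 [ 0.39827745 -0.10128289  0.17111933] [-0.26417193 -0.01060535  0.16400775]
mean diff 0.8780113636363637
bright sector median/min/max -7.925270223149141 [-14.96020416  17.32591264] 680
pins at 51.5 (60 = centred) 315.3316904362416 451.95139471476506
```

View pics/e2.png

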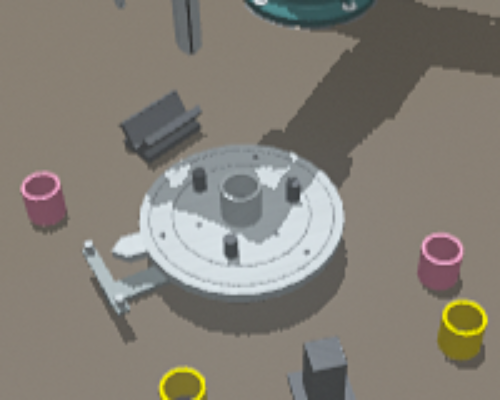

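```bash
cat > f.py <<'E'
from h import *
A=np.arange(30,90,.5)
for j in range(6):
    t0=status.get_obs()['time']; im=viewer.snapshot("scene"); g=cv2.GaussianBlur(rect("scene",im,C,z=.082,s=1000).min(2),(5,5),0).astype(float); s=[]
    for a in A:
        v=0
        for o in(0,120,240):
            t=np.radians(a+o-53.6); m=np.zeros(g.shape,np.uint8); cv2.circle(m,(int(round(199.5-62*np.sin(t))),int(round(199.5-62*np.cos(t)))),7,255,-1); v+=cv2.mean(g,m)[0]
        s.append(v)
    a=nose(im)
    r=rect("scene",im,C,s=1000).min(2); yy,xx=np.mgrid[:400,:400]; X=(199.5-yy)/1000; Y=(199.5-xx)/1000
    q=np.hypot(X,Y); t=(np.degrees(np.arctan2(Y,X))+53.6+180)%360-180
    k=(q>.125)&(q<.145)&(t>-35)&(t<8)&(r>150)
    print(round(t0,3),"pins",A[np.argmin(s)]-60,"nose",t[k].mean().round(2),k.sum())
E
python3 f.py
```

```text
15.35 pins -8.5 nose -9.3 560
15.4 pins -8.5 nose -9.55 549
15.45 pins -8.5 nose -9.76 551
15.5 pins -8.5 nose -9.96 563
15.55 pins -9.5 nose -10.14 554
15.6 pins -9.5 nose -10.25 555
```

It recoiled a few degrees when the finger came off and is drifting very slowly. Checking that it settles inside the gate.

```bash
python3 f.py; python3 f.py | tail -4
```

```text
15.65 pins -9.5 nose -10.44 556
15.7 pins -9.5 nose -10.62 557
15.75 pins -10.5 nose -10.79 550
15.8 pins -10.5 nose -10.94 555
15.85 pins -10.5 nose -11.11 552
15.9 pins -10.5 nose -11.2 556
16.05 pins -10.5 nose -11.5 551
16.1 pins -10.5 nose -11.53 553
16.15 pins -10.5 nose -11.68 558
16.2 pins -10.5 nose -11.71 553
```

Request:
move_arm --targets '[[[-50, 20, -20], [0, 0, 0], -1], [[-100, 60, -30], [0, 0, 0], -1], [[-130, 110, -30], [0, 0, 0], -1], [[-130, 160, -30], [0, 0, 0], -1], [[-130, 200, -30], [0, 0, 0], -1], [[-130, 200, -30], [0, 0, 0], -1], [[-130, 200, -30], [0, 0, 0], -1]]'

```text
time: 17.12
tool_pos: [0.3847, -0.3392, 0.2012]
ee_rot: [-3.14, 0.0, 0.522]
wrist_force: [-0.2, -0.1, -0.3]
width: 0.0003
```

```bash
python3 f.py|tail -3
python3 - <<'E'
from h import *
im=viewer.snapshot("top"); r=rect("top",im,C); cv2.imwrite("pics/top_end.png",r[...,::-1])
g=r.min(2); yy,xx=np.mgrid[:600,:600]; X=(300-yy)/1500; Y=(300-xx)/1500; q=np.hypot(X,Y); t=(np.degrees(np.arctan2(Y,X))+53.6+180)%360-180
for lo,hi in((.122,.130),(.13,.138),(.138,.146)):
    k=(q>lo)&(q<hi)&(abs(t)<25)&(g>205); print(lo,t[k].mean(),np.percentile(t[k],[3,97]),k.sum())
E
```

```text
17.275 pins -13.0 nose -12.19 550
17.325 pins -13.0 nose -12.19 550
17.375 pins -13.0 nose -12.19 550
0.122 -9.399501637278524 [-18.53101895   2.30614677] 699
0.13 -8.454856191174224 [-17.87405775   2.00556946] 792
0.138 -6.978773658171144 [-16.2125386    2.07573648] 748
```

View pics/top_end.png

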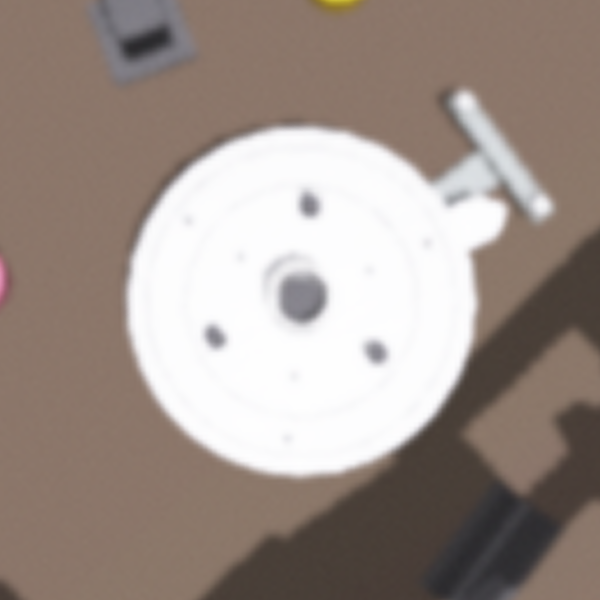

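```bash
python3 -c "
from bench import order,status
o=status.get_obs();print(o['time'],o['wrist_force']);print(order.close_job())"
```

```text
17.475 [-0.50774858 -0.00111298  0.2909385 ]
the job is handed in; nothing more can be done
None
```

The job is handed in at 17.5 s, with the nose at rest between the studs, though off-centre by about 12° of the 14.3° allowed.

- **Flick and coast:** I pushed pin0 with closed fingers, which set the plate going at about 2.2 rad/s anticlockwise. I lifted clear, and the nose passed the gate twice untouched.
- **Brake:** On the third arrival, at about 0.75 rad/s, I pressed on the flat rim. The wrist force read 14 N just after contact, and the plate stopped with the nose about 1° from the middle of the gate.
- **Recoil:** Lifting the finger released some sideways spring, and the plate drifted slowly clockwise for about 2 s.
- **Last checks:** The last three camera readings showed no movement, with the hand well clear. They put the nose at about -12° (0.21 rad; limit 0.25): -12.2° by its outline, -13° by the pins, and -11° to -12° by the pins seen from above. A direct nose reading from above gave -7° to -9°, but the gate bracket spoils that one.
- **Bystanders:** The tube was still standing on the hub in the last pictures. I saw nothing else out of place, but did not measure the other objects.

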